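# Empty the rod-clamp tray into the deep bin

## Task

Lift the steel tray by its handle, carry it level to the deep grey bin and tip it, from just above the bin, so that all three rod clamps slide off its open side into that bin; do not touch the clamps with the gripper. Then set the empty tray back flat on the middle of its black mat and let go, leaving everything else on the bench where it is.

Things in the scene. Friction and masses are not known exactly. Their poses are not given: they have to be found in the camera images.
- mat: black rubber bench mat, 250 x 220 x 5 mm, fixed, on which the tray stands at the start; origin at the centre of its underside, its x axis along the 250 mm side, z up
- deep_bin: the deep one of two open grey plastic bins of equal footprint, fixed, empty at the start: 190 (x) x 210 (y) x 85 mm high outside, walls and floor 5 mm; origin at the centre of its underside, z up
- shallow_bin: the shallow grey plastic bin, fixed: 190 (x) x 210 (y) x 35 mm high, walls and floor 5 mm, holds two steel posts and a jar (not to be used); origin at the centre of its underside, z up
- tray: loose sheet-steel tray, 165 (x) x 156 (y) mm, 0.35 kg, sheet 3 mm thick. Walls 30 mm high on three sides; the side facing its own -x is open (the mouth, no lip). A carrying handle bridges it from side to side over its middle: a black square bar along the tray's y, 16 mm thick, on two upright straps, its axis 105 mm above the underside. Origin at the centre of the underside, z up
- tray_handle (a point): middle of the tray's handle bar (16 x 16 mm section, along the tray's y, 148 mm free length), 105 mm above the tray's underside; axes as the tray's
- tray_mouth (a point): middle of the tray's open edge, on the floor of the tray: 82.5 mm along the tray's -x from its origin, 3 mm above its underside; axes as the tray's
- clamp0: aluminium rod clamp, a chunky block 64 (x) x 36 (y) x 32 mm (z) with dark bores and a dark 18 mm screw head 8 mm high on top, 0.12 kg; one of three lying loose in the tray; origin at the centre of its underside
- clamp0_center (a point): centre of the block of clamp0, 16 mm above its underside
- clamp1: aluminium rod clamp, a chunky block 64 (x) x 36 (y) x 32 mm (z) with dark bores and a dark 18 mm screw head 8 mm high on top, 0.12 kg; one of three lying loose in the tray; origin at the centre of its underside
- clamp1_center (a point): centre of the block of clamp1, 16 mm above its underside
- clamp2: aluminium rod clamp, a chunky block 64 (x) x 36 (y) x 32 mm (z) with dark bores and a dark 18 mm screw head 8 mm high on top, 0.12 kg; one of three lying loose in the tray; origin at the centre of its underside
- clamp2_center (a point): centre of the block of clamp2, 16 mm above its underside
- post0: bystander: steel post lying in the shallow bin, 13 mm diameter, 120 mm long
- post1: bystander: steel post lying in the shallow bin, 13 mm diameter, 120 mm long
- screwdriver: bystander: screwdriver, 170 mm, lying on the bench beyond the deep bin
- probe: bystander: white ultrasound probe, 140 mm, lying on the bench beyond the mat
- beaker: bystander: glass beaker, 66 mm wide, 80 mm high, standing beyond the mat
- notebook: bystander: blue notebook, 90 x 140 x 14 mm, lying beyond the shallow bin
- gel_jar: bystander: white jar with a lid, 60 mm wide, 75 mm high, standing in the shallow bin

How it is judged (in metres and radians):
On the way:
1. all three rod clamps are inside the deep bin (x of clamp0_center in the frame of deep_bin between -0.09 and 0.09 m and y of clamp0_center in the frame of deep_bin between -0.1 and 0.1 m and z of clamp0_center in the frame of deep_bin between 0 and 0.078 m and x of clamp1_center in the frame of deep_bin between -0.09 and 0.09 m and y of clamp1_center in the frame of deep_bin between -0.1 and 0.1 m and z of clamp1_center in the frame of deep_bin between 0 and 0.078 m and x of clamp2_center in the frame of deep_bin between -0.09 and 0.09 m and y of clamp2_center in the frame of deep_bin between -0.1 and 0.1 m and z of clamp2_center in the frame of deep_bin between 0 and 0.078 m), for 0.2 s.
At the end, for the whole second after the job is handed in: All three clamps lie still inside the deep bin (block centres within its walls, under 78 mm above its underside); the tray stands released and still on the mat, centre within 40 mm of the mat's, tilt under 0.05 rad, underside under 12 mm above the mat's (all of step 1 and linear speed of each of clamp0, clamp1, clamp2, tray below 0.03 m/s and horizontal distance between tray and mat below 0.04 m and z of tray in the frame of mat below 0.012 m and angle between tray's own z axis and vertical below 0.05 rad and contact force between the fingers and tray below 0.1 N); the robot touches nothing.
It fails at once if a bystander is pushed more than 30 mm from its place (distance of any of post0, post1, screwdriver, probe, beaker, notebook, gel_jar from where it was at the start of the episode above 0.03 m).
It fails at once if the fingers touch a clamp (contact force between the fingers and clamp0 above 1 N or contact force between the fingers and clamp1 above 1 N or contact force between the fingers and clamp2 above 1 N).
It fails at once if a clamp is thrown or dropped from high up (faster than 2.2 m/s) (linear speed of any of clamp0, clamp1, clamp2 above 2.2 m/s).
It also fails if it takes over 64 s, if anything falls off the work surface, if the arm or the gripper's body presses on something with over 40 N, if the wrist force passes 120 N, or if a joint passes its speed limit or range.

## Robot

A 6-joint arm with a two-finger parallel gripper is mounted at the origin on the work surface. World frame = base frame: x ahead of the robot, y to its left, z up, the work surface at z = 0. Lengths are in m, angles in degrees, forces in N, time in s.
With the tool pointing down it reaches from about 0.35 to 0.975 m from the base axis. Payload 4.9 kg.
Tool frame: the origin (TCP) lies between the finger pads; the fingertips stand 8 mm ahead of it and the grasp point (between the pads) lies 11 mm behind it (manip.tcp_to_tips is the distance from the TCP to the fingertips, in m); z points along the fingers, y is the line along which they close (so a half turn about z gives the same grasp; the last joint's range is limited). The gripper opens to 85 mm and grips with 20 to 120 N. Pads are 22 mm wide; open, the fingers measure 114 mm over their backs; the gripper's body (76 mm by 85 mm) begins 54 mm behind the grasp point. The pads swing forward as they close: fully open they stand 13 mm farther back than shut.
Start: joints at [-6.818, 3.019, 92.412, -0, 84.569, -6.818], TCP at [0.625, 0, 0.239] pointing down, gripper open.
Joint ranges: [-172.51, 172.51], [-57.92, 126.97], [3.15, 148.05], [-58.71, 238.71], [5.1, 150.11], [-179.66, 179.66]. Speed limits (degrees/s): [147.25, 147.25, 180, 180, 180, 180].

## Interface

Orientations are given as a 3x3 rotation matrix whose columns are the frame's x, y, z axes.
In Python, from rig import manip gives the robot as it stands.
- The arm moves only by the tool jog_arm, never from a script. Its argument "series" is a list of rows, each an object with "angular": the turn, a rotation vector about the tool's x, y, z in units of pi rad (1.0 is pi rad), a list of three; "travel": the shift along the tool's x, y, z in units of 120 mm (1.0 is 120 mm), a list of three; "fingers": the finger opening in mm, from 0 to 85.4. A call has 1 to 8 rows; each row is the pose to reach, as a shift and turn from the pose commanded when the call began, along the tool's axes at that moment, turning the shorter way round; what a row does not reach only later rows make up. A row lasts 1/12 s, in which the tool goes at most 41.7 mm and 7.16 degrees, less where a joint would pass 70% of its speed; a pose out of reach is approached as far as the arm can. A call with a number of a shift or a turn outside -1 to 1 is refused whole. A call with a gripper value outside its range is refused whole. The fingers move at their own pace and stop on an object; the grip force is fixed at half the most. Time passes only in rows, so rows that repeat a pose let the fingers close. It gives the time, the measured TCP pose, the force, the opening and the grip force at its end, in the units of the state.
- manip.observe(): the state, without advancing time (a new reading comes with each control period).
- manip.grab_frame(name): name is "scene" or "side" or "wrist"; returns (picture, depth): 400x640x3 uint8, blue, green, red; 400x640 float32, m along the optical axis (not along the pixel's ray), 0 where there is no reading.
- manip.camera_model(name): a dict with "intrinsics" (3x3 intrinsics, pixels), "k1" (the pictures are not rectified: a ray, as slopes to the right and down, at radius r is drawn at 1 + k1 r^2 times it, then the intrinsics apply), "T" (4x4, takes a point from camera to world coordinates); the wrist camera has in their place "T_tool_cam" (4x4, takes a point from camera to tool coordinates, whose origin is the TCP and whose axes are the flange's). Camera axes: x right, y down, z forward; pixel columns grow to the right and rows downward; lengths in m; the calibration is good to about 2 mm. A picture is of the moment at which its call begins: read the wrist's pose just before it. camera_model takes no time and is no camera call.
- manip.close_job(): hands the job in; it is judged then, once.
The state is a dict: "t": time; "joints": joint angles; "qvel": joint speeds; "joint_torque": joint torques, N m; "position": TCP position; "orientation": TCP orientation; "ft_force": force on the tool from outside, world axes, zero at the start; "ft_torque": the same for the moment, N m; "finger_gap": finger opening in m; "finger_force": force on a finger pad.
Only numpy, scipy, OpenCV 4.12 (cv2) and the standard library are available. Lean on these libraries where they do the work, as an engineer would, in place of code of your own. Each camera call takes 0.05 s, during which the arm holds its last target. There are 200 camera calls.

## Working session

There is one attempt and no reset: what is moved stays moved. The work goes in short steps, Python scripts to look and compute and a tool call to move; the robot and the scene stay as the last step left them, time stands still between calls to the robot, and variables do not carry over. Pictures are saved under pics/ and viewed, at most 10 in all, crops included, and the job is handed in when it is done.

Besides the shell and the picture viewer there is one more tool, called as name(argument=value, ...), one argument or row to a line, values as JSON. jog_arm: Moves the arm, as the interface text tells. Shifts and turns lie within -1 to 1; 1 stands for 120 mm of shift or pi rad of turn. Its arguments: {"type":"object","properties":{"series":{"type":"array","items":{"type":"object","properties":{"angular":{"type":"array","items":{"type":"number"}},"travel":{"type":"array","items":{"type":"number"}},"fingers":{"type":"number"}}}}},"required":["series"]}

```bash
ls; mkdir -p pics; cat > h.py <<'E'
import numpy as np, cv2
from rig import manip
def cloud(name, T=None):
    st=manip.observe(); img,d=manip.grab_frame(name); m=manip.camera_model(name)
    K=np.array(m["intrinsics"]);k1=m["k1"]
    if "T" in m: T=np.array(m["T"])
    else:
        W=np.eye(4);W[:3,:3]=st["orientation"];W[:3,3]=st["position"];T=W@np.array(m["T_tool_cam"])
    h,w=d.shape;u,v=np.meshgrid(np.arange(w),np.arange(h))
    p=cv2.undistortPoints(np.stack([u,v],-1).reshape(-1,1,2).astype(float),K,np.array([k1,0,0,0.])).reshape(h,w,2)
    P=np.concatenate([p*d[...,None],d[...,None]],-1)@T[:3,:3].T+T[:3,3]
    P[d==0]=np.nan
    return img,d,P
E
python3 - <<'E'
from h import *
o={}
for n in("scene","side"):
    i,d,P=cloud(n);cv2.imwrite(f"pics/{n}0.png",i);o[n+"i"]=i;o[n+"P"]=P
    print(n,np.array(manip.camera_model(n)["T"]).round(3).tolist())
np.savez("c0.npz",**o)
print(manip.observe())
E
```

```text
pics
scene [[0.271, 0.786, -0.556, 1.038], [0.962, -0.219, 0.16, -0.141], [0.004, -0.579, -0.816, 0.844], [0.0, 0.0, 0.0, 1.0]]
side [[0.992, -0.065, 0.112, 0.416], [-0.128, -0.608, 0.783, -0.956], [0.017, -0.791, -0.611, 0.852], [0.0, 0.0, 0.0, 1.0]]
{'t': 0.1, 'joints': array([-6.81813718e+00,  3.05451461e+00,  9.24863391e+01,  2.22787646e-03,
        8.45684329e+01, -6.81893793e+00]), 'qvel': array([-0.0284911 , -0.07061437, -0.17933025, -0.06074564, -0.035992  ,
        0.0359393 ]), 'joint_torque': array([ 6.14647306e-04, -3.94903493e+01, -3.71363103e+01, -4.52310599e-05,
        3.99340541e-03, -4.17574097e-05]), 'position': array([6.24438670e-01, 7.87761210e-05, 2.38152665e-01]), 'orientation': array([[-1.00079396e-05,  9.99998215e-01, -1.88932495e-03],
       [ 9.99999965e-01,  1.05084021e-05,  2.64879852e-04],
       [ 2.64899233e-04, -1.88932223e-03, -9.99998180e-01]]), 'ft_force': array([-0.66068748,  0.42257403,  0.39461296]), 'ft_torque': array([-0.01807991,  0.02811072,  0.02589409]), 'finger_force': 0.0, 'finger_gap': 0.08566337878606002}
```

View pics/scene0.png

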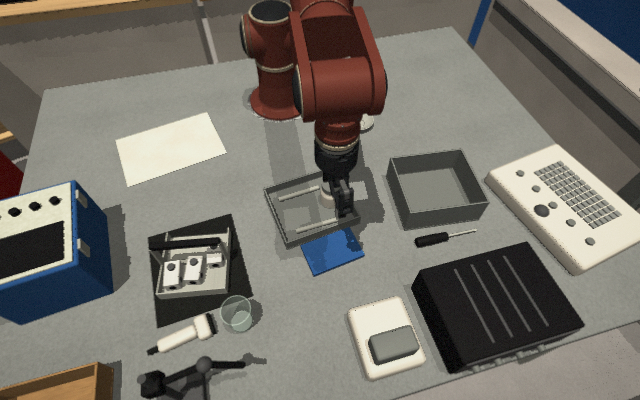

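View pics/side0.png

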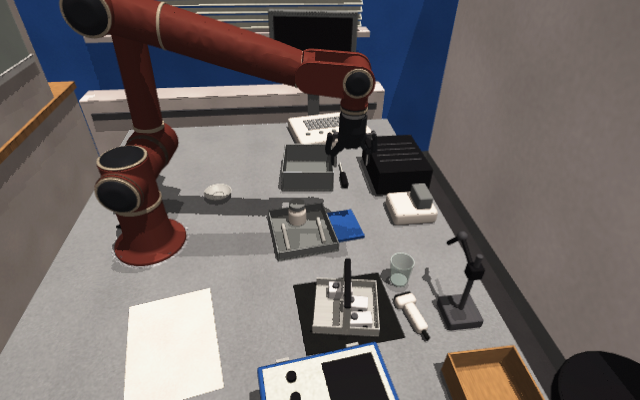

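Scene view: the tray on its mat is at about (195,262), with the handle bar from (150,245) to (222,240). The deep bin is at (437,190), with the shallow bin between them at (313,205). The side view shows the handle at (347,285) and the deep bin at (307,167).

```bash
python3 - <<'E'
from h import *
o=np.load("c0.npz")
def reg(n,poly):
    m=np.zeros((400,640),np.uint8);cv2.fillPoly(m,[np.array(poly)],1);return m>0
def rect(Q,l):
    r=cv2.minAreaRect((Q[:,:2]*1000).astype(np.float32));print(l,len(Q),"c",np.round(r[0],1),"size",np.round(r[1],1),"ang",round(r[2],2),"z med",np.median(Q[:,2]).round(4), np.percentile(Q[:,2],[1,99]).round(4))
for n,mp,bp in (("scene",[(120,195),(270,195),(270,335),(120,335)],[(375,135),(500,135),(500,235),(375,235)]),("side",[(285,245),(410,245),(410,355),(285,355)],[(270,135),(335,135),(335,197),(270,197)])):
    P=o[n+"P"];I=o[n+"i"].astype(int)
    R=reg(n,mp);z=P[...,2]; dark=I.max(-1)<60
    H=R&(z>.09)&(z<.125)&(P[...,1]<-.1);rect(P[H],n+" handle")
    M=R&dark&(z<.012)&(z>-.004);rect(P[M],n+" mat")
    W=R&(z>.028)&(z<.042)&(I.max(-1)>0);rect(P[W],n+" traywalltop")
    B=reg(n,bp)&(z>.078)&(z<.092);rect(P[B],n+" bin rim")
    B=reg(n,bp)&(z>.0)&(z<.012)
    print("bin floor z", np.median(z[B]))
# top-view map
S=1000/1.5
img=np.zeros((600,800,3),np.uint8)
for n in("side","scene"):
    P=o[n+"P"].reshape(-1,3);I=o[n+"i"].reshape(-1,3);k=np.isfinite(P[:,0])&(P[:,2]<.13)
    P=P[k];I=I[k];s=np.argsort(P[:,2]);P=P[s];I=I[s]
    c=((0.45-P[:,1])*900).astype(int);r=((0.9-P[:,0])*900).astype(int)
    g=(c>=0)&(c<800)&(r>=0)&(r<600);img[r[g],c[g]]=I[g]
cv2.imwrite("pics/top.png",cv2.dilate(img,np.ones((2,2))))
E
```

```text
scene handle 652 c [ 566.5 -331.2] size [158.6  18.5] ang 79.69 z med 0.1164 [0.0945 0.1203]
scene mat 3470 c [ 596. -329.] size [308.7 218.1] ang 4.47 z med 0.0048 [0.0012 0.0083]
scene traywalltop 1539 c [ 576.3 -280.1] size [262.  358.4] ang 78.91 z med 0.0378 [0.0283 0.0418]
scene bin rim 676 c [529.1 318.9] size [212.1 193.1] ang 83.62 z med 0.0827 [0.0781 0.087 ]
bin floor z 0.002911368489419308
side handle 362 c [ 565.1 -332.3] size [155.3  18. ] ang 80.74 z med 0.1161 [0.0934 0.1204]
side mat 2866 c [ 575.  -248.5] size [279.2 386.2] ang 4.55 z med 0.0044 [-0.0005  0.0083]
side traywalltop 1221 c [ 576.8 -263.7] size [293.8 357.2] ang 80.28 z med 0.036 [0.0283 0.0417]
side bin rim 224 c [529.  317.7] size [217.2 189.6] ang 83.7 z med 0.0815 [0.0781 0.0864]
bin floor z 0.0029866123525871258
```

View pics/top.png

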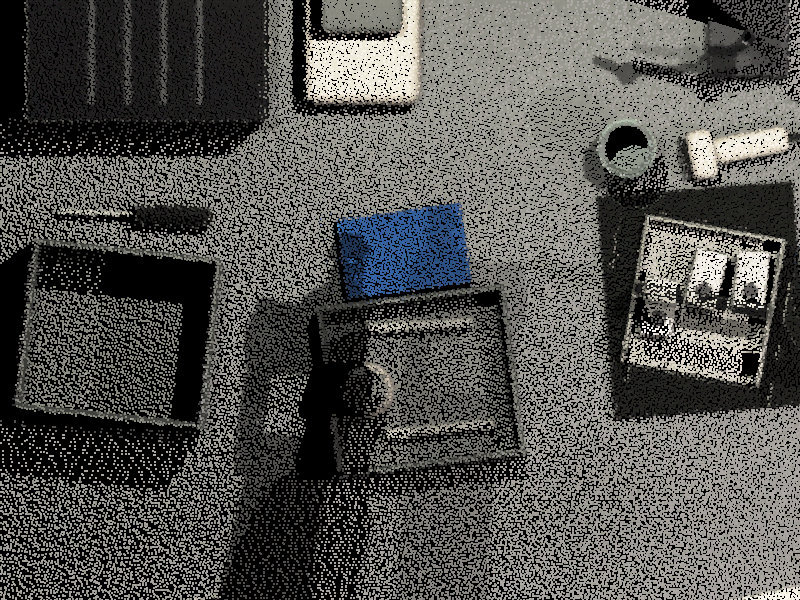

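The top-down map shows the tray centred near (706,300), turned about -10°, with the deep bin near (117,334). Next I'll find which tray edge is open from the wall heights.

```bash
python3 - <<'E'
from h import *
o=np.load("c0.npz")
c=np.array([.566,-.332]);a=np.radians(-9.8);R=np.array([[np.cos(a),-np.sin(a)],[np.sin(a),np.cos(a)]])
for n in("scene","side"):
    P=o[n+"P"].reshape(-1,3);q=(P[:,:2]-c)@R;z=P[:,2];k=(abs(q)<.11).all(1);q=q[k];z=z[k]
    print(n)
    for s in(-1,1):
        for ax in(0,1):
            g=abs(q[:,1-ax])<.065
            print("side","xy"[ax],s,[(round(b*1000),int(((z>.026)&(z<.042)&g&(s*q[:,ax]>b)&(s*q[:,ax]<=b+.006)).sum()),int((g&(s*q[:,ax]>b)&(s*q[:,ax]<=b+.006)).sum())) for b in np.arange(.06,.1,.006)])
# mat from dark pixels, bench-level
P=o["sceneP"];I=o["scenei"].astype(int);z=P[...,2]
M=((I.max(-1)<50)&(abs(z-.004)<.006)&(abs(P[...,0]-.567)<.16)&(abs(P[...,1]+.333)<.15)).astype(np.uint8)
M=cv2.morphologyEx(M,cv2.MORPH_OPEN,np.ones((3,3)))
for s in("scene","side"):
    P=o[s+"P"];I=o[s+"i"].astype(int);z=P[...,2]
    for deg in(4.5,):
        a=np.radians(deg);R=np.array([[np.cos(a),-np.sin(a)],[np.sin(a),np.cos(a)]])
        k=(I.max(-1)<50)&(abs(z-.004)<.006)&(abs(P[...,0]-.567)<.16)&(abs(P[...,1]+.333)<.15)
        q=P[k][:,:2]@R
        for ax in(0,1):
            h,e=np.histogram(q[:,ax],bins=np.arange(q[:,ax].min(),q[:,ax].max(),.006));print(s,ax,e[0].round(3),h)
E
```

```text
scene
side x -1 [(60, 0, 5), (66, 0, 9), (72, 0, 78), (78, 0, 89), (84, 0, 81), (90, 0, 98), (96, 0, 93)]
side y -1 [(60, 39, 100), (66, 6, 101), (72, 107, 280), (78, 2, 4), (84, 0, 8), (90, 0, 82), (96, 0, 76)]
side x 1 [(60, 59, 216), (66, 0, 34), (72, 1, 1), (78, 160, 404), (84, 1, 134), (90, 0, 136), (96, 0, 145)]
side y 1 [(60, 35, 128), (66, 17, 109), (72, 29, 71), (78, 68, 315), (84, 0, 114), (90, 0, 117), (96, 0, 110)]
side
side x -1 [(60, 0, 81), (66, 0, 85), (72, 0, 84), (78, 0, 78), (84, 0, 91), (90, 0, 94), (96, 0, 92)]
side y -1 [(60, 98, 132), (66, 9, 26), (72, 165, 632), (78, 0, 124), (84, 0, 105), (90, 0, 113), (96, 0, 71)]
side x 1 [(60, 31, 79), (66, 0, 69), (72, 0, 84), (78, 66, 137), (84, 0, 37), (90, 0, 97), (96, 0, 91)]
side y 1 [(60, 21, 67), (66, 1, 50), (72, 73, 201), (78, 29, 74), (84, 0, 0), (90, 0, 0), (96, 0, 0)]
scene 0 0.414 [ 84 157 146 134 105  83  57  45  29  20  17  15  19  26  29  29  33  38
  32  38  32  36  30  38  37  32  38  36  39  44  53  70 102 131 153 178
 213 234 222 195 183 130   0   0   0]
scene 1 -0.483 [184 158 123  94  93  90  79  63  64  73  73  72  72  70  67  72  69  68
  64  65  67  61  62  58  55  47  41  49  74  93 124 139 163 175 204 206]
side 0 0.414 [152 166 168 160 153 134 112  91  78  60  50  40  36  35  33  33  24  23
  20  17  16  16  21  19  17  17  16  12  16  16  19  25  38  56  68  85
 104 120 128 149 141  42   0   2   0]
side 1 -0.486 [140 191 209 192 165 149 123 101  78  55  59  49  51  53  55  51  45  48
  50  51  47  47  52  44  44  47  40  48  44  40  45  43  47  47  67  69]
```

The tray's wall tops show on +x and ±y but not on -x. So the mouth faces the robot, with tray yaw about -9.8°, the handle at (0.566, -0.332) and its top at 0.118 m. The deep bin's centre is (0.529, 0.318), yaw -6.4°. The mat centre is about (0.567, -0.331). I'll move over the handle and look from close by.

jog_arm(
  series=[
    {"travel": [-0.3,-0.05,0],"angular": [0,0,0.02]},
    {"travel": [-0.6,-0.1,0],"angular": [0,0,0.03]},
    {"travel": [-0.9,-0.15,0],"angular": [0,0,0.0544]},
    {"travel": [-1,-0.18,0],"angular": [0,0,0.0544]},
  ],
)

```text
invalid input
```

```bash
python3 -c "
from h import *
s=manip.observe();print(s['t'],s['position'],s['orientation'].round(3).tolist())"
```

```text
0.1 [6.24438670e-01 7.87761210e-05 2.38152665e-01] [[-0.0, 1.0, -0.002], [1.0, 0.0, 0.0], [0.0, -0.002, -1.0]]
```

jog_arm(
  series=[
    {"travel": [-0.3,-0.05,0],"angular": [0,0,0.02],"fingers": 85},
    {"travel": [-0.6,-0.1,0],"angular": [0,0,0.03],"fingers": 85},
    {"travel": [-0.9,-0.15,0],"angular": [0,0,0.0544],"fingers": 85},
    {"travel": [-1,-0.18,0],"angular": [0,0,0.0544],"fingers": 85},
  ],
)

```text
t: 0.43
position: [0.6024, -0.1237, 0.2387]
orientation: [[0.175, 0.985, -0.001], [0.985, -0.175, -0.001], [-0.002, -0.001, -1.0]]
ft_force: [-0.3, -0.4, -0.0]
finger_gap: 0.0847
finger_force: 0.0
```

jog_arm(
  series=[
    {"travel": [-0.3,0,0],"angular": [0,0,0],"fingers": 85},
    {"travel": [-0.6,0,0],"angular": [0,0,0],"fingers": 85},
    {"travel": [-0.85,0,0],"angular": [0,0,0],"fingers": 85},
    {"travel": [-1,0,0],"angular": [0,0,0],"fingers": 85},
    {"travel": [-1,0,0],"angular": [0,0,0],"fingers": 85},
  ],
)

```text
t: 0.85
position: [0.582, -0.2413, 0.2387]
orientation: [[0.173, 0.985, -0.001], [0.985, -0.173, -0.0], [-0.001, -0.001, -1.0]]
ft_force: [-0.4, 0.1, 0.2]
finger_gap: 0.085
finger_force: 0.0
```

```bash
cat > m.py <<'E'
from h import *
import sys
i,d,P=cloud("wrist");cv2.imwrite(f"pics/{sys.argv[1]}.png",i)
I=i.astype(int);z=P[...,2]
k=(z>.112)&(z<.124)&(P[...,1]<-.2)&(P[...,0]>.45)&(P[...,0]<.68)&(I.max(-1)<90)
n,l,s,c=cv2.connectedComponentsWithStats(k.astype(np.uint8))
b=1+np.argmax(s[1:,4]);Q=P[l==b]
r=cv2.minAreaRect((Q[:,:2]*1000).astype(np.float32));print("bar",len(Q),r,np.median(Q[:,2]))
s=manip.observe();print(s['t'],s['position'].round(4))
E
python3 m.py w1
```

```text
bar 2991 ((564.44091796875, -328.4238586425781), (155.06932067871094, 15.847906112670898), 80.01911163330078) 0.11814969157152
0.9 [ 0.5824 -0.2394  0.2386]
```

View pics/w1.png

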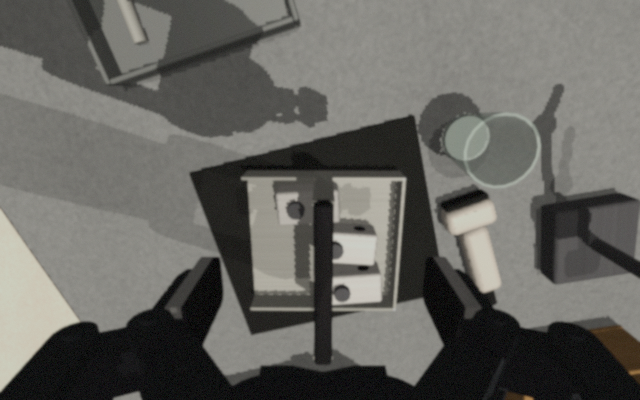

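The wrist view shows the tray from (248,172) to (405,310) with its open side at the left (world -x). The bar is centred near (323,285), and all three clamps are inside. I'll go over the bar, then descend.

jog_arm(
  series=[
    {"travel": [-0.3,0,0],"angular": [0,0,0],"fingers": 85},
    {"travel": [-0.6,-0.01,0],"angular": [0,0,0],"fingers": 85},
    {"travel": [-0.77,-0.01,0],"angular": [0,0,0],"fingers": 85},
    {"travel": [-0.77,-0.01,0.3],"angular": [0,0,0.001],"fingers": 85},
    {"travel": [-0.77,-0.01,0.45],"angular": [0,0,0.001],"fingers": 85},
    {"travel": [-0.77,-0.01,0.5],"angular": [0,0,0.001],"fingers": 85},
    {"travel": [-0.77,-0.01,0.5],"angular": [0,0,0.001],"fingers": 85},
  ],
)

```text
t: 1.48
position: [0.5653, -0.327, 0.1763]
orientation: [[0.172, 0.985, -0.004], [0.985, -0.172, 0.004], [0.003, -0.005, -1.0]]
ft_force: [0.2, 0.1, -0.5]
finger_gap: 0.0849
finger_force: 0.0
```

```bash
python3 m.py w2
```

```text
bar 6329 ((564.326904296875, -328.9996643066406), (155.1226806640625, 15.994014739990234), 79.9410400390625) 0.11827900922659751
1.5333 [ 0.5662 -0.3277  0.1786]
```

jog_arm(
  series=[
    {"travel": [-0.01,-0.01,0.2],"angular": [0,0,0],"fingers": 85},
    {"travel": [-0.01,-0.01,0.4],"angular": [0,0,0],"fingers": 85},
    {"travel": [-0.01,-0.01,0.55],"angular": [0,0,0],"fingers": 85},
    {"travel": [-0.01,-0.01,0.66],"angular": [0,0,0],"fingers": 85},
    {"travel": [-0.01,-0.01,0.66],"angular": [0,0,0],"fingers": 85},
    {"travel": [-0.01,-0.01,0.66],"angular": [0,0,0],"fingers": 40},
    {"travel": [-0.01,-0.01,0.66],"angular": [0,0,0],"fingers": 10},
    {"travel": [-0.01,-0.01,0.66],"angular": [0,0,0],"fingers": 0},
  ],
)

```text
t: 2.2
position: [0.566, -0.3308, 0.1026]
orientation: [[0.173, 0.985, 0.003], [0.985, -0.173, -0.002], [-0.002, 0.003, -1.0]]
ft_force: [0.0, -0.3, 0.6]
finger_gap: 0.0514
finger_force: 0.0
```

jog_arm(
  series=[
    {"travel": [0,0,0],"angular": [0,0,0],"fingers": 0},
    {"travel": [0,0,0],"angular": [0,0,0],"fingers": 0},
    {"travel": [0,0,0],"angular": [0,0,0],"fingers": 0},
    {"travel": [0,0,0],"angular": [0,0,0],"fingers": 0},
    {"travel": [0,0,0],"angular": [0,0,0],"fingers": 0},
  ],
)

```text
t: 2.62
position: [0.5654, -0.3305, 0.1013]
orientation: [[0.173, 0.985, 0.002], [0.985, -0.173, -0.001], [-0.001, 0.002, -1.0]]
ft_force: [0.8, 0.4, 4.2]
finger_gap: 0.0147
finger_force: 59.8
```

jog_arm(
  series=[
    {"travel": [0,0,-0.05],"angular": [0,0,0],"fingers": 0},
    {"travel": [0,0,-0.15],"angular": [0,0,0],"fingers": 0},
    {"travel": [0,0,-0.3],"angular": [0,0,0],"fingers": 0},
    {"travel": [0,0,-0.5],"angular": [0,0,0],"fingers": 0},
    {"travel": [0,0,-0.7],"angular": [0,0,0],"fingers": 0},
    {"travel": [0,0,-0.85],"angular": [0,0,0],"fingers": 0},
    {"travel": [0,0,-0.95],"angular": [0,0,0],"fingers": 0},
    {"travel": [0,0,-1],"angular": [0,0,0],"fingers": 0},
  ],
)

```text
t: 3.28
position: [0.5647, -0.3301, 0.2216]
orientation: [[0.173, 0.985, 0.001], [0.985, -0.173, -0.001], [-0.001, 0.001, -1.0]]
ft_force: [0.2, 0.1, -5.7]
finger_gap: 0.0144
finger_force: 58.9
```

```bash
python3 - <<'E'
from h import *
i,d,P=cloud("side");cv2.imwrite("pics/s1.png",cv2.resize(i[170:380,230:480],None,fx=3,fy=2.8))
s=manip.observe();print(s['t'],s['position'],s['ft_force'],s['ft_torque'],s['finger_gap'])
E
```

```text
3.3333 [ 0.56488492 -0.33023343  0.22190478] [ 1.37181436 -0.78479129 -5.52995614] [-0.05913018 -0.02804873 -0.01205026] 0.015213585485622497
```

View pics/s1.png

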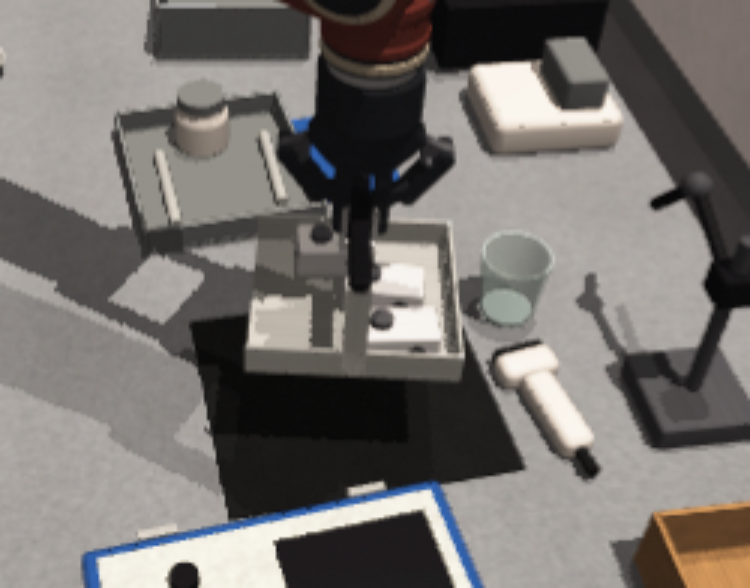

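The tray hangs level with all three clamps inside, around (365,290) in this crop. I'll carry it sideways.

jog_arm(
  series=[
    {"travel": [0.044,-0.009,0],"angular": [0,0,0],"fingers": 0},
    {"travel": [0.13,-0.026,0],"angular": [0,0,0],"fingers": 0},
    {"travel": [0.26,-0.052,0],"angular": [0,0,0],"fingers": 0},
    {"travel": [0.44,-0.087,0],"angular": [0,0,0],"fingers": 0},
    {"travel": [0.62,-0.121,0],"angular": [0,0,0],"fingers": 0},
    {"travel": [0.75,-0.147,0],"angular": [0,0,0],"fingers": 0},
    {"travel": [0.84,-0.164,0],"angular": [0,0,0],"fingers": 0},
    {"travel": [0.88,-0.173,0],"angular": [0,0,0],"fingers": 0},
  ],
)

```text
t: 4.0
position: [0.5622, -0.2199, 0.2194]
orientation: [[0.171, 0.985, -0.001], [0.985, -0.171, 0.001], [0.001, -0.001, -1.0]]
ft_force: [-0.6, 0.4, -7.2]
finger_gap: 0.0154
finger_force: 58.8
```

jog_arm(
  series=[
    {"travel": [0.044,-0.009,0],"angular": [0,0,0],"fingers": 0},
    {"travel": [0.13,-0.026,0],"angular": [0,0,0],"fingers": 0},
    {"travel": [0.26,-0.052,0],"angular": [0,0,0],"fingers": 0},
    {"travel": [0.44,-0.087,0],"angular": [0,0,0],"fingers": 0},
    {"travel": [0.62,-0.121,0],"angular": [0,0,0],"fingers": 0},
    {"travel": [0.75,-0.147,0],"angular": [0,0,0],"fingers": 0},
    {"travel": [0.84,-0.164,0],"angular": [0,0,0],"fingers": 0},
    {"travel": [0.88,-0.173,0],"angular": [0,0,0],"fingers": 0},
  ],
)

```text
t: 4.67
position: [0.5603, -0.113, 0.2201]
orientation: [[0.172, 0.985, 0.0], [0.985, -0.172, 0.001], [0.001, -0.0, -1.0]]
ft_force: [-0.1, -0.4, -8.2]
finger_gap: 0.0149
finger_force: 58.8
```

jog_arm(
  series=[
    {"travel": [0.044,-0.009,0],"angular": [0,0,0],"fingers": 0},
    {"travel": [0.13,-0.026,0],"angular": [0,0,0],"fingers": 0},
    {"travel": [0.26,-0.052,0],"angular": [0,0,0],"fingers": 0},
    {"travel": [0.44,-0.087,0],"angular": [0,0,0],"fingers": 0},
    {"travel": [0.62,-0.121,0],"angular": [0,0,0],"fingers": 0},
    {"travel": [0.75,-0.147,0],"angular": [0,0,0],"fingers": 0},
    {"travel": [0.84,-0.164,0],"angular": [0,0,0],"fingers": 0},
    {"travel": [0.88,-0.173,0],"angular": [0,0,0],"fingers": 0},
  ],
)

```text
t: 5.33
position: [0.5582, -0.006, 0.2201]
orientation: [[0.172, 0.985, 0.0], [0.985, -0.172, 0.001], [0.001, -0.0, -1.0]]
ft_force: [-0.3, -0.7, -7.0]
finger_gap: 0.0149
finger_force: 58.8
```

jog_arm(
  series=[
    {"travel": [0.044,-0.009,0],"angular": [0,0,0],"fingers": 0},
    {"travel": [0.13,-0.026,0],"angular": [0,0,0],"fingers": 0},
    {"travel": [0.26,-0.052,0],"angular": [0,0,0],"fingers": 0},
    {"travel": [0.44,-0.087,0],"angular": [0,0,0],"fingers": 0},
    {"travel": [0.62,-0.121,0],"angular": [0,0,0],"fingers": 0},
    {"travel": [0.75,-0.147,0],"angular": [0,0,0],"fingers": 0},
    {"travel": [0.84,-0.164,0],"angular": [0,0,0],"fingers": 0},
    {"travel": [0.88,-0.173,0],"angular": [0,0,0],"fingers": 0},
  ],
)

```text
t: 6.0
position: [0.556, 0.1016, 0.2201]
orientation: [[0.172, 0.985, -0.0], [0.985, -0.172, 0.001], [0.001, -0.0, -1.0]]
ft_force: [0.3, 0.7, -8.1]
finger_gap: 0.0151
finger_force: 58.9
```

jog_arm(
  series=[
    {"travel": [0.044,-0.009,0],"angular": [0,0,0],"fingers": 0},
    {"travel": [0.13,-0.026,0],"angular": [0,0,0],"fingers": 0},
    {"travel": [0.26,-0.052,0],"angular": [0,0,0],"fingers": 0},
    {"travel": [0.44,-0.087,0],"angular": [0,0,0],"fingers": 0},
    {"travel": [0.62,-0.121,0],"angular": [0,0,0],"fingers": 0},
    {"travel": [0.75,-0.147,0],"angular": [0,0,0],"fingers": 0},
    {"travel": [0.84,-0.164,0],"angular": [0,0,0],"fingers": 0},
    {"travel": [0.88,-0.173,0],"angular": [0,0,0],"fingers": 0},
  ],
)

```text
t: 6.67
position: [0.5539, 0.2092, 0.2201]
orientation: [[0.172, 0.985, 0.0], [0.985, -0.172, 0.001], [0.001, -0.0, -1.0]]
ft_force: [-0.0, -0.9, -6.6]
finger_gap: 0.0148
finger_force: 58.9
```

jog_arm(
  series=[
    {"travel": [0.044,-0.009,0],"angular": [0,0,0],"fingers": 0},
    {"travel": [0.13,-0.026,0],"angular": [0,0,-0.002],"fingers": 0},
    {"travel": [0.26,-0.052,0],"angular": [0,0,-0.006],"fingers": 0},
    {"travel": [0.44,-0.087,0],"angular": [0,0,-0.01],"fingers": 0},
    {"travel": [0.62,-0.121,0],"angular": [0,0,-0.014],"fingers": 0},
    {"travel": [0.75,-0.147,0],"angular": [0,0,-0.018],"fingers": 0},
    {"travel": [0.84,-0.164,0],"angular": [0,0,-0.02],"fingers": 0},
    {"travel": [0.88,-0.173,0],"angular": [0,0,-0.02],"fingers": 0},
  ],
)

```text
t: 7.33
position: [0.5516, 0.3169, 0.22]
orientation: [[0.11, 0.994, -0.0], [0.994, -0.11, 0.0], [0.0, -0.0, -1.0]]
ft_force: [-0.6, 0.4, -7.6]
finger_gap: 0.0148
finger_force: 58.9
```

```bash
python3 - <<'E'
from h import *
o=[]
for n in("scene","side"):
    i,d,P=cloud(n); o.append(cv2.resize(i[60:280,300:560] if n=="scene" else i[60:240,230:460],(400,340)))
cv2.imwrite("pics/s2.png",np.hstack(o))
s=manip.observe();print(s['t'],s['position'],s['joints'].round(1),s['ft_force'],s['finger_gap'])
E
```

```text
7.4333 [0.55169311 0.31582707 0.21998095] [23.1  5.2 92.  -0.  82.8 29.4] [ 0.4449764  -1.42055236 -7.21231817] 0.014994476891529001
```

View pics/s2.png

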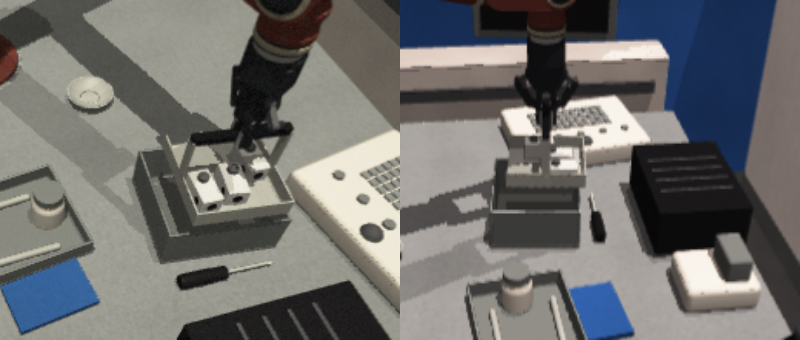

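All three clamps are in the tray, which is over the deep bin with the rods' bin untouched. I'll tip it gradually.

jog_arm(
  series=[
    {"travel": [0,0.03,0],"angular": [-0.005,0,0],"fingers": 0},
    {"travel": [0,0.08,0],"angular": [-0.013,0,0],"fingers": 0},
    {"travel": [0,0.13,0],"angular": [-0.025,0,0],"fingers": 0},
    {"travel": [0,0.18,0],"angular": [-0.038,0,0],"fingers": 0},
    {"travel": [0,0.23,0],"angular": [-0.051,0,0],"fingers": 0},
    {"travel": [0,0.28,0],"angular": [-0.064,0,0],"fingers": 0},
    {"travel": [0,0.32,0],"angular": [-0.077,0,0],"fingers": 0},
    {"travel": [0,0.33,0],"angular": [-0.089,0,0],"fingers": 0},
  ],
)

```text
t: 8.1
position: [0.5918, 0.3098, 0.2202]
orientation: [[0.113, 0.954, 0.277], [0.994, -0.108, -0.032], [-0.0, 0.278, -0.96]]
ft_force: [-0.0, -0.5, -7.4]
finger_gap: 0.015
finger_force: 58.9
```

jog_arm(
  series=[
    {"travel": [0,-0.015,-0.004],"angular": [-0.011,0,0],"fingers": 0},
    {"travel": [0,-0.03,-0.008],"angular": [-0.022,0,0],"fingers": 0},
    {"travel": [0,-0.045,-0.013],"angular": [-0.033,0,0],"fingers": 0},
    {"travel": [0,-0.06,-0.017],"angular": [-0.044,0,0],"fingers": 0},
    {"travel": [0,-0.075,-0.021],"angular": [-0.055,0,0],"fingers": 0},
    {"travel": [0,-0.09,-0.026],"angular": [-0.067,0,0],"fingers": 0},
    {"travel": [0,-0.105,-0.03],"angular": [-0.078,0,0],"fingers": 0},
    {"travel": [0,-0.12,-0.034],"angular": [-0.089,0,0],"fingers": 0},
  ],
)

```text
t: 8.77
position: [0.576, 0.3117, 0.22]
orientation: [[0.113, 0.842, 0.528], [0.994, -0.095, -0.06], [0.0, 0.531, -0.847]]
ft_force: [0.9, -0.0, -7.7]
finger_gap: 0.0149
finger_force: 59.1
```

jog_arm(
  series=[
    {"travel": [0,-0.022,-0.014],"angular": [-0.012,0,0],"fingers": 0},
    {"travel": [0,-0.044,-0.028],"angular": [-0.025,0,0],"fingers": 0},
    {"travel": [0,-0.066,-0.041],"angular": [-0.037,0,0],"fingers": 0},
    {"travel": [0,-0.088,-0.055],"angular": [-0.05,0,0],"fingers": 0},
    {"travel": [0,-0.11,-0.069],"angular": [-0.062,0,0],"fingers": 0},
    {"travel": [0,-0.133,-0.083],"angular": [-0.075,0,0],"fingers": 0},
    {"travel": [0,-0.155,-0.096],"angular": [-0.088,0,0],"fingers": 0},
    {"travel": [0,-0.177,-0.11],"angular": [-0.1,0,0],"fingers": 0},
  ],
)

```text
t: 9.43
position: [0.5518, 0.3152, 0.2217]
orientation: [[0.112, 0.635, 0.764], [0.994, -0.074, -0.084], [0.003, 0.769, -0.639]]
ft_force: [-0.1, -0.0, -3.1]
finger_gap: 0.0149
finger_force: 59.6
```

```bash
cat > v.py <<'E'
from h import *
import sys
o=[]
for n in("scene","side"):
    i,d,P=cloud(n); o.append(cv2.resize(i[60:280,300:560] if n=="scene" else i[60:240,230:460],(400,340)))
cv2.imwrite(f"pics/{sys.argv[1]}.png",np.hstack(o))
s=manip.observe();print(s['t'],s['position'],s['joints'].round(1),s['ft_force'],s['finger_gap'])
E
python3 v.py s3
```

```text
9.5333 [0.55058755 0.31505769 0.21962633] [ 35.7 -11.1 117.4 -48.2  43.5  69.2] [ 0.26798747  0.27437504 -3.06219558] 0.015036100845241767
```

View pics/s3.png

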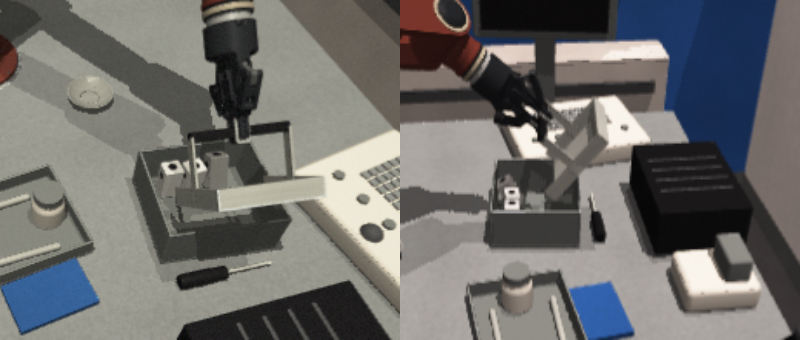

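The clamps stand in the bin at about (170-215,165) and the tray is empty: the load fell from 7.4 N to 3.1 N. I'll lift, level it and carry it back.

jog_arm(
  series=[
    {"travel": [0,0.1,-0.08],"angular": [0.01,0,0],"fingers": 0},
    {"travel": [0,0.19,-0.16],"angular": [0.04,0,0],"fingers": 0},
    {"travel": [0,0.19,-0.16],"angular": [0.08,0,0],"fingers": 0},
    {"travel": [0,0.19,-0.16],"angular": [0.12,0,0],"fingers": 0},
    {"travel": [0,0.19,-0.16],"angular": [0.16,0,0],"fingers": 0},
    {"travel": [0,0.19,-0.16],"angular": [0.2,0,0],"fingers": 0},
    {"travel": [0,0.19,-0.16],"angular": [0.24,0,0],"fingers": 0},
    {"travel": [0,0.19,-0.16],"angular": [0.278,0,0],"fingers": 0},
  ],
)

```text
t: 10.2
position: [0.5532, 0.3155, 0.2534]
orientation: [[0.11, 0.994, -0.0], [0.994, -0.11, 0.004], [0.004, -0.001, -1.0]]
ft_force: [1.4, 1.2, -3.7]
finger_gap: 0.0148
finger_force: 59.4
```

jog_arm(
  series=[
    {"travel": [0,0,0],"angular": [0,0,0],"fingers": 0},
    {"travel": [0,0,0],"angular": [0,0,0],"fingers": 0},
    {"travel": [0,0,0],"angular": [0,0,0],"fingers": 0},
  ],
)

```text
t: 10.45
position: [0.5516, 0.3154, 0.2502]
orientation: [[0.111, 0.994, 0.003], [0.994, -0.111, 0.0], [0.001, 0.003, -1.0]]
ft_force: [-1.4, 0.0, -3.8]
finger_gap: 0.015
finger_force: 59.5
```

```bash
python3 - <<'E'
from h import *
s=manip.observe();print(s['t'],s['position'],s['joints'].round(1),s['ft_force'],s['orientation'].round(4).tolist())
i,d,P=cloud("side");
# tray points near TCP, in tool frame: check floor tilt relative to tool
Q=(P.reshape(-1,3)-s['position'])@s['orientation']
i2,d2,P2=cloud("scene");Q2=(P2.reshape(-1,3)-s['position'])@s['orientation']
for q in(Q,Q2):
    k=(abs(q[:,0])<.07)&(abs(q[:,1])<.08)&(q[:,2]>.08)&(q[:,2]<.102)
    A=np.c_[q[k][:,:2],np.ones(k.sum())];
    c=np.linalg.lstsq(A,q[k][:,2],rcond=None)[0];r=q[k][:,2]-A@c;print(k.sum(),c.round(4),r.std())
    w=(abs(abs(q[:,0])-.077)<.006)&(abs(q[:,1])<.08)&(q[:,2]>.055)&(q[:,2]<.07)
    if w.sum()>20: print("rim",np.polyfit(q[w][:,1],q[w][:,2],1).round(4),w.sum())
# clamps in bin
for p in(P,P2):
    b=np.array([.529,.318]);a=np.radians(-6.4);R=np.array([[np.cos(a),-np.sin(a)],[np.sin(a),np.cos(a)]])
    q=(p.reshape(-1,3)[:,:2]-b)@R;z=p.reshape(-1,3)[:,2];k=(abs(q[:,0])<.086)&(abs(q[:,1])<.096)&(z>.02)&(z<.13);print("clamps",q[k].min(0).round(3),q[k].max(0).round(3),np.percentile(z[k],[50,99]).round(3))
E
```

```text
10.45 [0.55156795 0.31535901 0.25020131] [23.1  4.  90.4 -0.  85.5 29.5] [-1.37881576  0.0399501  -3.7828809 ] [[0.111, 0.9938, 0.0027], [0.9938, -0.111, 0.0003], [0.0006, 0.0026, -1.0]]
472 [-0.0059 -0.0016  0.0955] 0.002030900340389177
rim [-0.0078  0.067 ] 68
2114 [-0.      0.0005  0.0943] 0.0013254165500772878
rim [0.0081 0.0663] 210
clamps [-0.086 -0.096] [0.069 0.096] [0.065 0.073]
clamps [-0.069 -0.067] [-0.036 -0.02 ] [0.052 0.07 ]
```

The tray is level and empty. Carrying it back to above the mat.

jog_arm(
  series=[
    {"travel": [-0.04,0.006,0],"angular": [0,0,0],"fingers": 0},
    {"travel": [-0.14,0.02,0],"angular": [0,0,0],"fingers": 0},
    {"travel": [-0.32,0.04,0],"angular": [0,0,0],"fingers": 0},
    {"travel": [-0.55,0.07,0],"angular": [0,0,0],"fingers": 0},
    {"travel": [-0.74,0.1,0],"angular": [0,0,0],"fingers": 0},
    {"travel": [-0.85,0.11,0],"angular": [0,0,0],"fingers": 0},
    {"travel": [-0.89,0.118,0],"angular": [0,0,0],"fingers": 0},
  ],
)

```text
t: 11.13
position: [0.5532, 0.2057, 0.25]
orientation: [[0.113, 0.994, 0.001], [0.994, -0.113, -0.0], [-0.0, 0.001, -1.0]]
ft_force: [0.6, 0.8, -3.8]
finger_gap: 0.0145
finger_force: 59.4
```

jog_arm(
  series=[
    {"travel": [-0.04,0.006,0],"angular": [0,0,0],"fingers": 0},
    {"travel": [-0.14,0.02,0],"angular": [0,0,0],"fingers": 0},
    {"travel": [-0.32,0.04,0],"angular": [0,0,0],"fingers": 0},
    {"travel": [-0.55,0.07,0],"angular": [0,0,0],"fingers": 0},
    {"travel": [-0.74,0.1,0],"angular": [0,0,0],"fingers": 0},
    {"travel": [-0.85,0.11,0],"angular": [0,0,0],"fingers": 0},
    {"travel": [-0.89,0.118,0],"angular": [0,0,0],"fingers": 0},
  ],
)

```text
t: 11.72
position: [0.5557, 0.0987, 0.2498]
orientation: [[0.112, 0.994, 0.0], [0.994, -0.112, -0.0], [-0.0, 0.0, -1.0]]
ft_force: [0.6, 0.8, -2.4]
finger_gap: 0.0147
finger_force: 59.4
```

jog_arm(
  series=[
    {"travel": [-0.04,0.006,0],"angular": [0,0,0],"fingers": 0},
    {"travel": [-0.14,0.02,0],"angular": [0,0,0],"fingers": 0},
    {"travel": [-0.32,0.04,0],"angular": [0,0,0],"fingers": 0},
    {"travel": [-0.55,0.07,0],"angular": [0,0,0],"fingers": 0},
    {"travel": [-0.74,0.1,0],"angular": [0,0,0],"fingers": 0},
    {"travel": [-0.85,0.11,0],"angular": [0,0,0],"fingers": 0},
    {"travel": [-0.89,0.118,0],"angular": [0,0,0],"fingers": 0},
  ],
)

```text
t: 12.3
position: [0.558, -0.0089, 0.2498]
orientation: [[0.112, 0.994, -0.0], [0.994, -0.112, -0.0], [-0.0, -0.0, -1.0]]
ft_force: [-0.1, -0.3, -2.4]
finger_gap: 0.0146
finger_force: 59.5
```

jog_arm(
  series=[
    {"travel": [-0.04,0.006,0],"angular": [0,0,0],"fingers": 0},
    {"travel": [-0.14,0.02,0],"angular": [0,0,0],"fingers": 0},
    {"travel": [-0.32,0.04,0],"angular": [0,0,0],"fingers": 0},
    {"travel": [-0.55,0.07,0],"angular": [0,0,0],"fingers": 0},
    {"travel": [-0.74,0.1,0],"angular": [0,0,0],"fingers": 0},
    {"travel": [-0.85,0.11,0],"angular": [0,0,0],"fingers": 0},
    {"travel": [-0.89,0.118,0],"angular": [0,0,0],"fingers": 0},
  ],
)

```text
t: 12.88
position: [0.5601, -0.1167, 0.2497]
orientation: [[0.112, 0.994, -0.0], [0.994, -0.112, -0.0], [-0.0, -0.0, -1.0]]
ft_force: [-0.1, -0.1, -4.2]
finger_gap: 0.0148
finger_force: 59.5
```

jog_arm(
  series=[
    {"travel": [-0.04,0.006,0],"angular": [0,0,0],"fingers": 0},
    {"travel": [-0.14,0.02,0],"angular": [0,0,0],"fingers": 0},
    {"travel": [-0.32,0.04,0],"angular": [0,0,0],"fingers": 0},
    {"travel": [-0.55,0.07,0],"angular": [0,0,0],"fingers": 0},
    {"travel": [-0.74,0.1,0],"angular": [0,0,0],"fingers": 0},
    {"travel": [-0.85,0.11,0],"angular": [0,0,0],"fingers": 0},
    {"travel": [-0.89,0.118,0],"angular": [0,0,0],"fingers": 0},
  ],
)

```text
t: 13.47
position: [0.5623, -0.2244, 0.2497]
orientation: [[0.112, 0.994, -0.0], [0.994, -0.112, -0.0], [-0.0, -0.0, -1.0]]
ft_force: [-0.7, -0.1, -3.1]
finger_gap: 0.0151
finger_force: 59.5
```

jog_arm(
  series=[
    {"travel": [-0.04,0.006,0],"angular": [0,0,0],"fingers": 0},
    {"travel": [-0.14,0.02,0],"angular": [0,0,0.005],"fingers": 0},
    {"travel": [-0.32,0.04,0],"angular": [0,0,0.01],"fingers": 0},
    {"travel": [-0.55,0.07,0],"angular": [0,0,0.015],"fingers": 0},
    {"travel": [-0.74,0.1,0],"angular": [0,0,0.02],"fingers": 0},
    {"travel": [-0.85,0.11,0],"angular": [0,0,0.02],"fingers": 0},
    {"travel": [-0.89,0.118,0],"angular": [0,0,0.02],"fingers": 0},
    {"travel": [-0.89,0.118,0],"angular": [0,0,0.02],"fingers": 0},
  ],
)

```text
t: 14.13
position: [0.5646, -0.3311, 0.2495]
orientation: [[0.174, 0.985, -0.0], [0.985, -0.174, 0.001], [0.001, -0.0, -1.0]]
ft_force: [-0.5, 0.7, -2.4]
finger_gap: 0.015
finger_force: 59.5
```

jog_arm(
  series=[
    {"travel": [0,0,0.05],"angular": [0,0,0],"fingers": 0},
    {"travel": [0,0,0.2],"angular": [0,0,0],"fingers": 0},
    {"travel": [0,0,0.4],"angular": [0,0,0],"fingers": 0},
    {"travel": [0,0,0.6],"angular": [0,0,0],"fingers": 0},
    {"travel": [0,0,0.8],"angular": [0,0,0],"fingers": 0},
    {"travel": [0,0,0.93],"angular": [0,0,0],"fingers": 0},
    {"travel": [0,0,1],"angular": [0,0,0],"fingers": 0},
    {"travel": [0,0,1],"angular": [0,0,0],"fingers": 0},
  ],
)

```text
t: 14.8
position: [0.5633, -0.3284, 0.1265]
orientation: [[0.172, 0.985, -0.004], [0.985, -0.172, 0.004], [0.003, -0.005, -1.0]]
ft_force: [-1.0, -0.6, -3.0]
finger_gap: 0.015
finger_force: 59.4
```

jog_arm(
  series=[
    {"travel": [0,0,0.05],"angular": [0,0,0],"fingers": 0},
    {"travel": [0,0,0.1],"angular": [0,0,0],"fingers": 0},
    {"travel": [0,0,0.14],"angular": [0,0,0],"fingers": 0},
    {"travel": [0,0,0.17],"angular": [0,0,0],"fingers": 0},
    {"travel": [0,0,0.2],"angular": [0,0,0],"fingers": 0},
    {"travel": [0,0,0.22],"angular": [0,0,0],"fingers": 0},
    {"travel": [0,0,0.23],"angular": [0,0,0],"fingers": 0},
    {"travel": [0,0,0.23],"angular": [0,0,0],"fingers": 0},
  ],
)

```text
t: 15.47
position: [0.5644, -0.3307, 0.1018]
orientation: [[0.173, 0.985, -0.0], [0.985, -0.173, 0.0], [0.0, -0.0, -1.0]]
ft_force: [-0.4, -0.4, -3.5]
finger_gap: 0.0147
finger_force: 59.4
```

jog_arm(
  series=[
    {"travel": [0,0,0.005],"angular": [0,0,0],"fingers": 0},
    {"travel": [0,0,0.01],"angular": [0,0,0],"fingers": 0},
    {"travel": [0,0,0.015],"angular": [0,0,0],"fingers": 0},
    {"travel": [0,0,0.015],"angular": [0,0,0],"fingers": 0},
  ],
)

```text
t: 15.8
position: [0.5648, -0.3309, 0.1013]
orientation: [[0.173, 0.985, 0.0], [0.985, -0.173, -0.0], [-0.0, 0.001, -1.0]]
ft_force: [-1.3, 0.6, 0.8]
finger_gap: 0.0149
finger_force: 60.0
```

Contact: the load is now off the wrist. Releasing with the fingers opening in place, then rising.

jog_arm(
  series=[
    {"travel": [0,0,0],"angular": [0,0,0],"fingers": 20},
    {"travel": [0,0,0],"angular": [0,0,0],"fingers": 30},
    {"travel": [0,0,0],"angular": [0,0,0],"fingers": 60},
    {"travel": [0,0,0],"angular": [0,0,0],"fingers": 85},
    {"travel": [0,0,0],"angular": [0,0,0],"fingers": 85},
    {"travel": [0,0,0],"angular": [0,0,0],"fingers": 85},
    {"travel": [0,0,0],"angular": [0,0,0],"fingers": 85},
    {"travel": [0,0,0],"angular": [0,0,0],"fingers": 85},
  ],
)

```text
t: 16.47
position: [0.5646, -0.3307, 0.1003]
orientation: [[0.173, 0.985, -0.0], [0.985, -0.173, 0.0], [0.0, -0.0, -1.0]]
ft_force: [-0.7, -0.0, 1.0]
finger_gap: 0.0849
finger_force: 0.0
```

jog_arm(
  series=[
    {"travel": [0,0,-0.1],"angular": [0,0,0],"fingers": 85},
    {"travel": [0,0,-0.3],"angular": [0,0,0],"fingers": 85},
    {"travel": [0,0,-0.6],"angular": [0,0,0],"fingers": 85},
    {"travel": [0,0,-0.9],"angular": [0,0,0],"fingers": 85},
    {"travel": [0,0,-1],"angular": [0,0,0],"fingers": 85},
    {"travel": [0,0,-1],"angular": [0,0,0],"fingers": 85},
  ],
)

```text
t: 16.97
position: [0.5669, -0.3324, 0.2275]
orientation: [[0.173, 0.985, 0.009], [0.985, -0.173, -0.007], [-0.005, 0.01, -1.0]]
ft_force: [0.5, -0.0, 0.7]
finger_gap: 0.0852
finger_force: 0.0
```

jog_arm(
  series=[
    {"travel": [0.2,0,0],"angular": [0,0,0],"fingers": 85},
    {"travel": [0.5,0,0],"angular": [0,0,0],"fingers": 85},
    {"travel": [0.8,0,0],"angular": [0,0,0],"fingers": 85},
    {"travel": [0.95,0,0],"angular": [0,0,0],"fingers": 85},
    {"travel": [1,0,0],"angular": [0,0,0],"fingers": 85},
    {"travel": [1,0,0],"angular": [0,0,0],"fingers": 85},
  ],
)

```text
t: 17.47
position: [0.585, -0.211, 0.2189]
orientation: [[0.171, 0.985, -0.002], [0.985, -0.171, 0.001], [0.001, -0.002, -1.0]]
ft_force: [0.5, -0.6, 0.0]
finger_gap: 0.0852
finger_force: 0.0
```

```bash
python3 m.py w3; python3 - <<'E'
from h import *
o=[]
for n in("scene","side"):
    i,d,P=cloud(n);o.append(cv2.resize(i,(400,250)))
    b=np.array([.529,.318]);a=np.radians(-6.4);R=np.array([[np.cos(a),-np.sin(a)],[np.sin(a),np.cos(a)]])
    q=(P.reshape(-1,3)[:,:2]-b)@R;z=P.reshape(-1,3)[:,2];k=(abs(q[:,0])<.084)&(abs(q[:,1])<.094)&(z>.015)&(i.reshape(-1,3).max(1)>150);print("clamps",q[k].min(0).round(3),q[k].max(0).round(3),np.percentile(z[k],[5,50,99]).round(3))
w=cv2.resize(cv2.imread("pics/w3.png"),(400,250)); i,_,_=cloud("scene")
o=np.vstack([np.hstack(o),np.hstack([w,cv2.resize(i[130:240,370:530],(400,250))])]);cv2.imwrite("pics/f.png",o)
E
```

```text
bar 2299 ((566.8381958007812, -307.51739501953125), (111.77672576904297, 15.849729537963867), 79.76432800292969) 0.11809692759899629
17.5167 [ 0.5849 -0.2122  0.2192]
clamps [-0.082 -0.065] [-0.032  0.059] [0.027 0.066 0.075]
clamps [-0.083 -0.075] [-0.032  0.059] [0.026 0.066 0.074]
```

View pics/f.png

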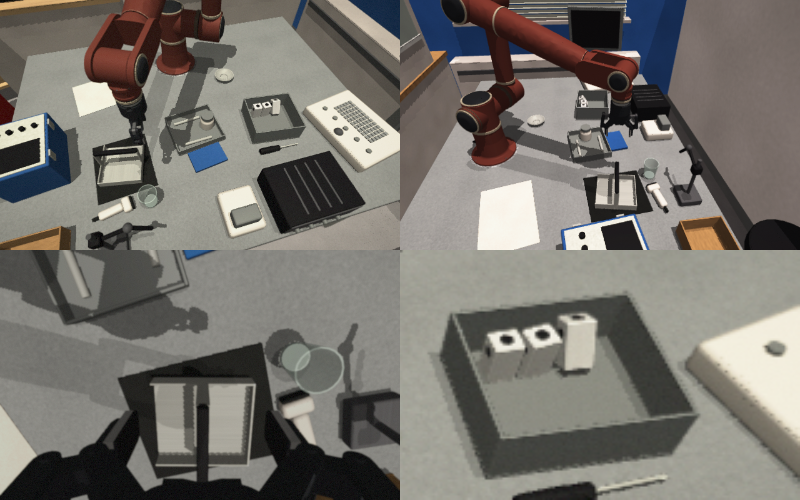

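The final pictures show all three clamps standing in the deep bin at about (505-580,345) in the lower-right panel. The tray is empty and flat on the mat at about (203,425) lower left, the gripper is clear, and the other things are in place. Handing in.

```bash
python3 -c "
from rig import manip
print(manip.close_job())"
```

```text
the job is handed in; nothing more can be done
None
```

I handed the job in at about 17.7 s: in the final pictures all three clamps are inside the deep bin, the empty tray stands released and flat on the middle of its mat, and nothing else appears to have moved; no verdict came back.

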